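Set an antenna on the measuring turntable, connector facing zero

ROBOT

A 6-joint arm with a two-finger parallel gripper is mounted at the origin on the work surface. World frame = base frame: x ahead of the robot, y to its left, z up, the work surface at z = 0. Lengths are in m, angles in rad, forces in N, time in s.
With the tool pointing down it reaches from about 0.35 to 0.85 m from the base axis. Payload 8.1 kg.
Tool frame: the origin (TCP) lies on the mounting face of the last link; the fingertips stand 186 mm ahead of it and the grasp point (between the pads) lies 167 mm ahead of it; y points along the fingers, x is the direction in which the jaws open and shut, and the axes are right-handed (so a half turn about y gives the same grasp; the last joint's range is limited). The gripper opens to 93 mm and grips with 3 to 60 N. Pads are 15 mm wide; open, the fingers measure 128 mm over their backs; the gripper's body (75 mm by 188 mm) begins 65 mm behind the grasp point.
Start: joints at [-1.227, 0.13, 1.488, -0, 1.523, -0.085], TCP at [0.249, -0.546, 0.405] pointing down, gripper open.
Joint ranges: [-2.96, 2.96], [-0.89, 2.26], [0.02, 2.5], [-1.34, 4.48], [0, 2.73], [-2.66, 2.66]. Speed limits (rad/s): [2.39, 2.39, 2.79, 3.14, 3.14, 3.14].

INTERFACE

Orientations are given as a rotation vector (axis times angle).
In Python, from plant import robot, imaging gives the robot as it stands.
- The arm moves only by the shell command python3 -m inch 'ROWS' [OPENING] [FORCE]. ROWS is JSON, a list of rows, each an object of numbers: "x", "y", "z": the shift along the tool's x, y, z in mm; "twist": the turn about the tool's y in rad. In form: [{"x": .., "y": .., "z": .., "twist": ..}, ...]. A call has 1 to 12 rows; each row shifts and turns the commanded pose from where the row before left it, along the tool's axes as they then stand; what a row does not reach is not made up. A row lasts 1/10 s, in which the tool goes at most 50 mm and 8.59 degrees, less where a joint would pass 70% of its speed; a pose out of reach is approached as far as the arm can. A call with a gripper value outside its range is refused whole. OPENING is the gripper command: -1 is shut, 1 is fully open, values between are in proportion, set as the call begins (- or left out, the last holds). The fingers move at their own pace and stop on an object; FORCE is the grip in N (left out, the last holds). Time passes only in rows, so rows that do not move let the fingers close. It gives the time, the measured TCP pose, the force and the opening at its end, in the units of the state.
- robot.read_state(): the state, without advancing time (a new reading comes with each control period).
- imaging.read_camera(name): name is "scene" or "top"; returns a dict with "color" (384x512x3 uint8, red, green, blue), "depth" (384x512 float32, m along the optical axis (not along the pixel's ray), 0 where there is no reading), "fx", "fy", "cx", "cy" (pixels), "k1" (the pictures are not rectified: a ray, as slopes to the right and down, at radius r is drawn at 1 + k1 r^2 times it, then the intrinsics apply), "rvec" (rotation vector, rad) and "tvec" (3), from world to camera coordinates, as OpenCV has them. Camera axes: x right, y down, z forward; pixel columns grow to the right and rows downward; lengths in m; the calibration is good to about 2 mm. A picture is of the moment at which its call begins.
- robot.close_job(): hands the job in, once; it reports no verdict.
The state is a dict: "t": time; "q": joint angles; "dq": joint speeds; "joint_torque": joint torques, N m; "tool_pos": TCP position; "orientation": TCP orientation; "force": force on the tool from outside, world axes, zero at the start; "wrist_torque": the same for the moment, N m; "opening": finger opening in m.
Only numpy, scipy, OpenCV 4.12 (cv2) and the standard library are available. Lean on these libraries where they do the work, as an engineer would, in place of code of your own. Each camera call takes 0.05 s, during which the arm holds its last target.

TASK

Swing the storage box's clear cover up and over until it rests open, take out the round white-topped antenna and stand it upright in the middle of the range's turntable, turned so that its side connector points along the zero arrow. Set it down gently rather than dropping it, let go of it, and leave the other things on the bench and in the box where they are.

Things in the scene. Friction and masses are not known exactly. Their poses are not given: they have to be found in the camera images.
- antenna_mid (a point): centre of the antenna to be measured, a loose round part of about 220 g (mass varies), 52 mm in diameter and 66 mm tall: alloy base below, white radome with straight sides up to 52 mm and a domed top. This point is on its axis, 33 mm above its underside. z is up along its axis; x points out along its one side connector. At the start it stands upright in the storage box, connector in any of many directions
- connector_tip (a point): outer end of the antenna's brass screw connector, 12 mm thick, which sticks out sideways from the base: 48.5 mm from the antenna's axis, 11.5 mm above its underside (top of the connector at 18 mm); same axes as antenna_mid
- platter_centre (a point): centre of the turntable's flat top, 66 mm above the bench; fixed. The round metal platter is 180 mm in diameter, engraved with circles 61 and 121 mm in diameter about its centre, a degree scale at the rim and one long zero line with an arrowhead. x points along the zero arrow (outward, towards the horn), z up
- zero_mark (a point): outer end of the zero arrow engraved on the platter, 85 mm from the platter's centre
- antenna_range: the bench-top antenna range, fixed: a metal rail 60 mm wide and 20 mm high, the turntable at one end (origin: on the bench under the platter's centre; x along the rail, the zero direction) and a brass source horn on a post 280 to 450 mm out along x, up to 145 mm high. A motor housing stands under the platter, reaching 103 mm from the centre on the -x side, up to 54 mm high
- storage_box: grey open-topped storage box, fixed to the bench, outside 160 mm (x) by 200 mm (y) by 75 mm high, walls and floor 5 mm thick; origin under its centre on the bench, its front (-x side) towards the robot. The antenna and a small coaxial termination stand on its floor
- cover (a joint): opening angle of the box's clear cover (0.2 kg, 160 by 200 by 4 mm), in rad: 0 lying shut on the box, 1.57 upright, 1.9 at its stop, leaning back away from the robot. The hinge runs along the box's far (+x) top edge. It turns freely and falls shut by its weight if let go below about 1.5; let go beyond 1.6 it falls back against its stop and stays open
- cover_handle (a point): middle of the cover's handle, a straight round steel bar 10 mm thick and 90 mm long along y, parallel to the hinge; it stands 42 mm out beyond the cover's front edge, in the plane of the cover, held by an arm of the same bar at either end. With the cover shut it is 81 mm above the bench, with free space under it and 37 mm between the bar and the box's front wall. The bar's distance from the hinge line is 202 mm. Its axes turn with the cover
- cover_hinge (a point): middle of the cover's hinge line, 75.5 mm above the bench; y runs along the hinge, -x points from the hinge to the handle within the cover's plane (the handle bar lies 5.5 mm off that line on the cover's upper side)
- termination: small coaxial termination, a bystander: upright metal cylinder 22 mm thick, 36 mm tall, near the +y side of the storage box; origin at its underside
- stub_antenna: stub antenna on a round black foot, a bystander: 56 mm across, 104 mm tall, between the box and the range; origin at its underside
- multimeter: handheld multimeter, a bystander: 155 by 80 by 43 mm, lying on the bench in front; origin at its underside
- attenuator: finned coaxial attenuator, a bystander: upright dark cylinder 38 mm thick, 71 mm tall; origin at its underside

How it is judged:
By the outcome, as a careful person would: the job done as asked, in the order asked, and still so for the second after the job is handed in, with the robot touching nothing.
It also fails if it takes over 54 s, if anything falls off the work surface, if the arm or the gripper's body presses on something with over 40 N, if the wrist force passes 120 N, or if a joint passes its speed limit or range.

## Working session

There is one attempt and no reset: what is moved stays moved. The work goes in short steps, Python scripts to look and compute and a shell command to move; the robot and the scene stay as the last step left them, time stands still between calls to the robot, and variables do not carry over. Pictures are saved under pics/ and viewed, and the job is handed in when it is done.

```bash
ls; mkdir -p pics; python3 - <<'E'
from plant import robot, imaging
import cv2,numpy as np
print(robot.read_state())
for n in("scene","top"):
    d=imaging.read_camera(n)
    cv2.imwrite(f"pics/{n}0.png",cv2.resize(d["color"][:,:,::-1],(800,600)))
    np.savez(f"pics/{n}0.npz",**d)
    print({k:v for k,v in d.items() if k not in("color","depth")})
E
```

```text
pics
{'t': 0.0, 'q': array([-1.22737208e+00,  1.31133317e-01,  1.48924138e+00,  3.96200373e-05,
        1.52299607e+00, -8.53957730e-02]), 'dq': array([ 4.25509283e-04, -4.80865641e-04, -5.09125589e-04,  8.68960896e-05,
        1.53097326e-03, -1.35058661e-03]), 'joint_torque': array([ 9.51774382e-04, -5.59822297e+01, -4.91769826e+01,  7.70053128e-02,
        3.51730711e-02, -1.61783637e-04]), 'tool_pos': array([ 0.24943385, -0.54545247,  0.4037246 ]), 'orientation': array([-1.38093609,  0.88879077, -0.88651692]), 'force': array([ 0.3914048 , -0.49778216,  0.97231761]), 'wrist_torque': array([ 0.01711248, -0.05086434, -0.02807879]), 'opening': 0.09329719114435263}
{'fx': 351.1689061165621, 'fy': 351.1689061165621, 'cx': 257.42173721819944, 'cy': 186.75298179224762, 'k1': -0.07030287256492472, 'rvec': array([ 2.42622597,  0.91253077, -0.28292538]), 'tvec': array([-0.44210361, -0.25274045,  1.09446921])}
{'fx': 446.39099609195995, 'fy': 446.39099609195995, 'cx': 258.9797441997098, 'cy': 192.2499109597754, 'k1': -0.05771865277147972, 'rvec': array([ 2.13145069, -2.08796768,  0.19250434]), 'tvec': array([0.03352273, 0.60660569, 1.09838104])}
```

View pics/scene0.png

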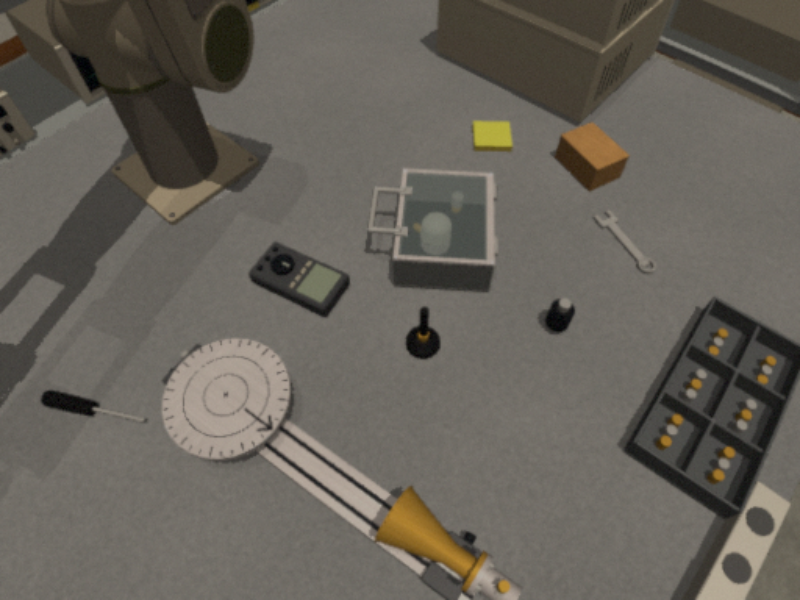

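View pics/top0.png

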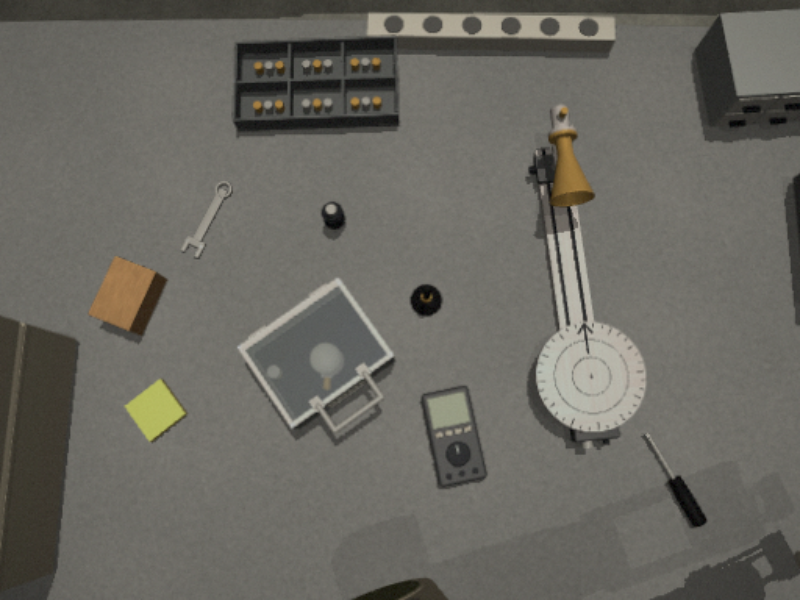

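```bash
python3 - <<'E'
from scipy.spatial.transform import Rotation as R
print(R.from_rotvec([-1.38093609,  0.88879077, -0.88651692]).as_matrix().round(3))
E
```

```text
[[ 0.416 -0.001  0.909]
 [-0.909  0.002  0.416]
 [-0.002 -1.     0.   ]]
```

The tool's y axis points down, and x and z are horizontal. Both views show the box (top, about 315,350), the platter (590,376) and the antenna (326,360), with its connector pointing down in the image. I'll enlarge these areas.

```bash
cat > h.py <<'E'
import numpy as np,cv2
from scipy.spatial.transform import Rotation as R
def K(d): return np.array([[d["fx"],0,d["cx"]],[0,d["fy"],d["cy"]],[0,0,1.]])
def load(f): return dict(np.load(f))
def pw(d,uv,z):
    "pixels -> world on plane z"
    n=cv2.undistortPoints(np.array(uv,float).reshape(-1,1,2),K(d),np.array([float(d["k1"]),0,0,0,0]),None,None,None if 0 else None).reshape(-1,2)
    M=R.from_rotvec(d["rvec"]).as_matrix(); c=-M.T@d["tvec"]
    r=np.c_[n,np.ones(len(n))]@M
    return c+r*((np.asarray(z)-c[2])/r[:,2])[:,None]
def proj(d,X):
    return cv2.projectPoints(np.array(X,float).reshape(-1,1,3),d["rvec"],d["tvec"],K(d),np.array([float(d["k1"]),0,0,0,0]))[0].reshape(-1,2)
def crop(d,u0,v0,w,h,s,f):
    c=np.ascontiguousarray(d["color"][v0:v0+h,u0:u0+w,::-1]); c=cv2.resize(c,None,fx=s,fy=s,interpolation=cv2.INTER_CUBIC)
    for i in range(0,w,10):
        cv2.putText(c,str(u0+i),(i*s,8),0,.3,(0,255,0)); cv2.line(c,(i*s,8),(i*s,14),(0,255,0))
    for i in range(0,h,10):
        cv2.putText(c,str(v0+i),(0,i*s+3),0,.3,(0,255,0)); cv2.line(c,(20,i*s),(26,i*s),(0,255,0))
    cv2.imwrite(f,c)
E
python3 - <<'E'
from h import *
t=load("pics/top0.npz"); s=load("pics/scene0.npz")
crop(t,148,172,110,110,5,"pics/tbox.png")
crop(t,335,195,90,95,6,"pics/tplat.png")
crop(s,230,100,95,90,6,"pics/sbox.png")
crop(s,95,205,100,95,6,"pics/splat.png")
E
```

```text
(no output)
```

View pics/tbox.png

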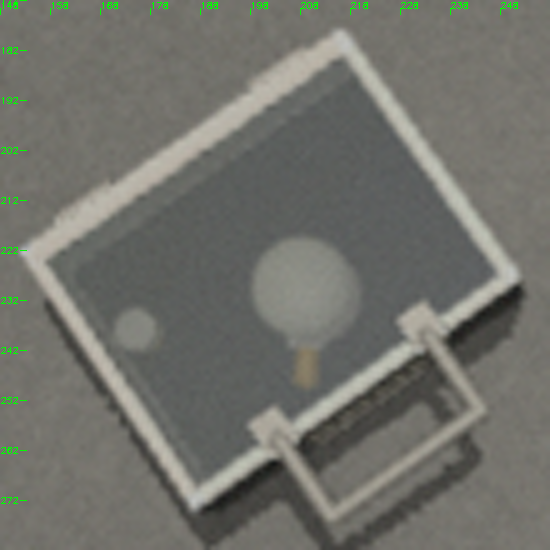

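View pics/tplat.png

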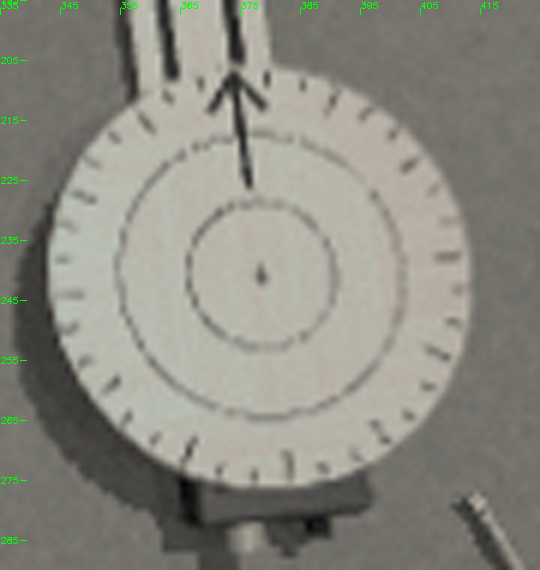

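View pics/sbox.png

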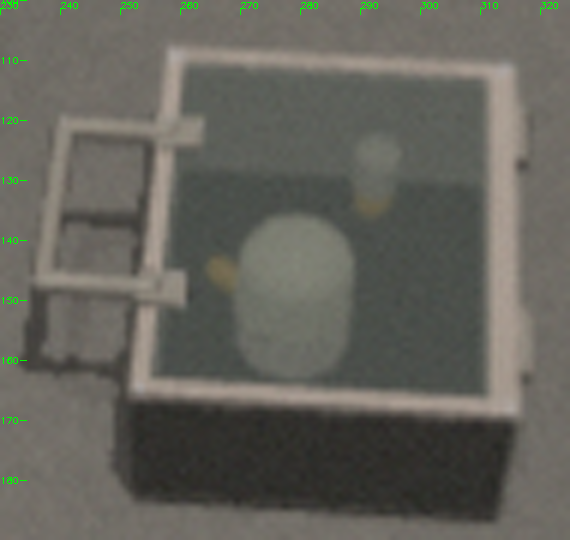

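View pics/splat.png

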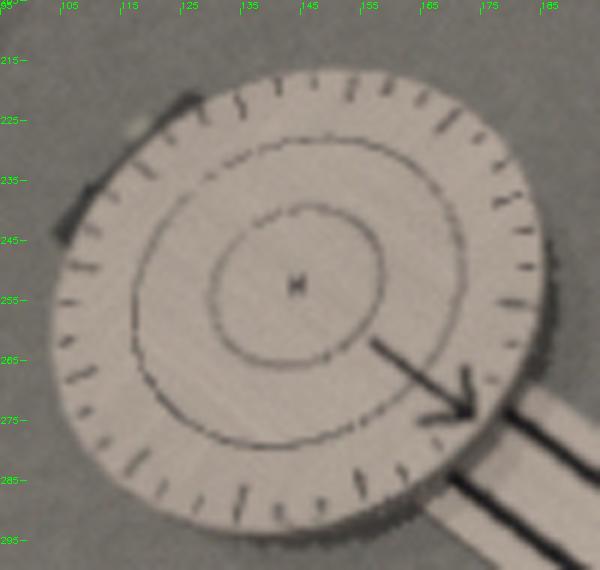

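```bash
python3 - <<'E'
from h import *
np.set_printoptions(precision=4,suppress=True)
t=load("pics/top0.npz"); s=load("pics/scene0.npz")
T=pw(t,[[378.7,240.5],[374,206.7]],.066); S=pw(s,[[144.5,252.7],[174.2,274.2]],.066)
for P in(T,S): d=P[1]-P[0]; print("plat",P[0],np.hypot(*d[:2]),np.degrees(np.arctan2(d[1],d[0])))
for d,c,h in((t,[[153,223],[216.4,178.6],[252,227.6],[187,273]],[[245,254],[215,275.6]]),(s,[[259.2,108.3],[315.3,111.3],[316.7,168.7],[252.2,165]],[[240.3,120],[237,147.2]])):
    P=pw(d,c,.077); print(P[:,:2],P.mean(0)); print([np.hypot(*(P[i]-P[i-1])[:2]) for i in range(4)],[np.degrees(np.arctan2(*(P[i]-P[i-1])[1::-1])) for i in range(4)])
    H=pw(d,h,.083); e=H[1]-H[0]; print("bar",H[:,:2],H.mean(0)[:2],np.hypot(*e[:2]),np.degrees(np.arctan2(e[1],e[0])))
A=pw(t,[[208.9,229.9]],.045);A2=pw(t,[[209.4,249.4]],.0165)
print("ant top",A,pw(t,[[208.9,229.9]],.06),A2)
print("scene",pw(s,[[278.8,146]],.06),pw(s,[[265.5,145.0]],.02))
print("term",pw(t,[[175,237.7]],.041))
for u,v in((299,139),(214,137.5),(440/1.5625*1,435/1.5625)): pass
print("stub",pw(t,[[272.5,191.5]],.1),pw(t,[[272.5,192]],.0),"att",pw(t,[[212,134]],.071))
print("mm",pw(t,[[271,252],[299,247.5],[311,305],[284,311]],.043))
E
```

```text
plat [ 0.486  -0.2599  0.066 ] 0.08710882062920948 6.349532613003146
plat [ 0.4893 -0.2571  0.066 ] 0.08586009902824457 7.486557002838743
[[0.5176 0.3133]
 [0.6363 0.1563]
 [0.5113 0.0613]
 [0.3946 0.2199]] [0.515  0.1877 0.077 ]
[np.float64(0.1544453133389196), np.float64(0.19675278090369797), np.float64(0.15702802290459655), np.float64(0.196913838581078)] [np.float64(37.197347782346945), np.float64(-52.906572802082636), np.float64(-142.75177397491518), np.float64(126.34201064384456)]
bar [[0.4444 0.0768]
 [0.3899 0.1493]] [0.4172 0.1131] 0.09069506076052393 126.97358784083573
[[0.3977 0.226 ]
 [0.5226 0.3192]
 [0.6412 0.1624]
 [0.5142 0.0669]] [0.5189 0.1936 0.077 ]
[np.float64(0.19721953700845438), np.float64(0.15581737946424093), np.float64(0.19663506020093646), np.float64(0.15900409611153093)] [np.float64(126.18769245762446), np.float64(36.74258891735539), np.float64(-52.885703525831936), np.float64(-143.04864107354862)]
bar [[0.3924 0.1549]
 [0.4505 0.0802]] [0.4214 0.1175] 0.09461310579979677 -52.13495818883838
ant top [[0.5068 0.1741 0.045 ]] [[0.5051 0.1721 0.06  ]] [[0.4584 0.1742 0.0165]]
scene [[0.5169 0.1682 0.06  ]] [[0.4668 0.1733 0.02  ]]
term [[0.4849 0.2622 0.041 ]]
stub [[0.6004 0.0114 0.1   ]] [[0.6194 0.0102 0.    ]] att [[0.7588 0.1738 0.071 ]]
mm [[ 0.4534  0.012   0.043 ]
 [ 0.4663 -0.0598  0.043 ]
 [ 0.3226 -0.0909  0.043 ]
 [ 0.3064 -0.0232  0.043 ]]
```

```bash
cat >> h.py <<'E'
def go(x,y,z,yaw=None):
    "print remaining tool-frame shift to grasp point xyz (m), yaw of tool x (deg)"
    from plant import robot
    s=robot.read_state(); M=R.from_rotvec(s["orientation"]).as_matrix()
    d=np.array([x,y,z+.167])-s["tool_pos"]
    y0=np.degrees(np.arctan2(M[1,0],M[0,0]))
    print("t",s["t"],"pos",s["tool_pos"].round(4),"yaw",y0.round(2),"tilt",M[:,1].round(4),"F",s["force"].round(1),"op",round(s["opening"],4),"q",s["q"].round(2))
    print("shift mm",(M.T@d*1000).round(1), "twist",None if yaw is None else round(np.radians((y0-yaw+180)%360-180),4))
E
python3 -c "
from h import *
go(.4195,.1163,.18,36.9)"
```

```text
t 0.1 pos [ 0.2494 -0.5455  0.4038] yaw -65.43 tilt [-6.0e-04  1.5e-03 -1.0e+00] F [ 0.3 -0.2 -0.6] op 0.0929 q [-1.23  0.13  1.49 -0.    1.52 -0.09]
shift mm [-531.1   57.7  429.8] twist -1.786
```

```bash
python3 -m inch '[{"x":-20,"z":20},{"x":-34,"z":28},{"x":-34,"z":28},{"x":-34,"z":28},{"x":-34,"z":28},{"x":-34,"z":28},{"x":-34,"z":28},{"x":-34,"z":28},{"x":-34,"z":28},{"x":-34,"z":28},{"x":-34,"z":28},{"x":-34,"z":28}]' -0.44 20; python3 -c "
from h import *
go(.4195,.1163,.18,36.9)"
```

```text
t 0.1 pos [ 0.2494 -0.5455  0.4038] yaw -65.43 tilt [-6.0e-04  1.5e-03 -1.0e+00] F [ 0.3 -0.2 -0.6] op 0.0929 q [-1.23  0.13  1.49 -0.    1.52 -0.09]
shift mm [-531.1   57.7  429.8] twist -1.786$[0]: bad value
```

```bash
python3 -m inch '[{"x":-34,"z":26},{"x":-34,"z":26},{"x":-34,"z":26},{"x":-20,"z":15},{"twist":-0.14},{"twist":-0.14},{"twist":-0.14},{"twist":-0.14},{"twist":-0.14},{"twist":-0.14},{"twist":-0.14},{"twist":-0.14}]'; python3 -c "
from h import *
go(.4195,.1163,.18,36.9)"
```

```text
t 0.1 pos [ 0.2494 -0.5455  0.4038] yaw -65.43 tilt [-6.0e-04  1.5e-03 -1.0e+00] F [ 0.3 -0.2 -0.6] op 0.0929 q [-1.23  0.13  1.49 -0.    1.52 -0.09]
shift mm [-531.1   57.7  429.8] twist -1.786$[0]: bad value
```

```bash
python3 -m inch '[{"x":-20,"y":0,"z":20,"twist":0},{"x":-34,"y":0,"z":28,"twist":0},{"x":-34,"y":0,"z":28,"twist":0},{"x":-34,"y":0,"z":28,"twist":0},{"x":-34,"y":0,"z":28,"twist":0},{"x":-34,"y":0,"z":28,"twist":0},{"x":-34,"y":0,"z":28,"twist":0},{"x":-34,"y":0,"z":28,"twist":0},{"x":-34,"y":0,"z":28,"twist":0},{"x":-34,"y":0,"z":28,"twist":0},{"x":-34,"y":0,"z":28,"twist":0},{"x":-34,"y":0,"z":28,"twist":0}]' -0.44 20; python3 -c "
from h import *
go(.4195,.1163,.18,36.9)"
```

```text
t: 1.3
tool_pos: [0.3838, -0.0492, 0.4046]
orientation: [-1.382, 0.888, -0.888]
force: [1.0, -0.9, 0.5]
opening: 0.0259
t 1.3 pos [ 0.3838 -0.0492  0.4046] yaw -65.45 tilt [ 3.e-04 -0.e+00 -1.e+00] F [ 1.  -0.9  0.5] op 0.0259 q [-0.26 -0.48  2.03  0.    1.59  0.88]
shift mm [-135.7   57.6  101.2] twist -1.7863
```

```bash
python3 -m inch '[{"x":-34,"y":0,"z":25,"twist":0},{"x":-34,"y":0,"z":25,"twist":0},{"x":-34,"y":0,"z":25,"twist":0},{"x":-34,"y":0,"z":25,"twist":0},{"x":0,"y":0,"z":0,"twist":-0.14},{"x":0,"y":0,"z":0,"twist":-0.14},{"x":0,"y":0,"z":0,"twist":-0.14},{"x":0,"y":0,"z":0,"twist":-0.14},{"x":0,"y":0,"z":0,"twist":-0.14},{"x":0,"y":0,"z":0,"twist":-0.14},{"x":0,"y":0,"z":0,"twist":-0.14},{"x":0,"y":0,"z":0,"twist":-0.14}]'
python3 -m inch '[{"x":0,"y":0,"z":0,"twist":-0.14},{"x":0,"y":0,"z":0,"twist":-0.14},{"x":0,"y":0,"z":0,"twist":-0.14},{"x":0,"y":0,"z":0,"twist":-0.14},{"x":0,"y":0,"z":0,"twist":-0.1},{"x":0,"y":20,"z":0,"twist":0},{"x":0,"y":20,"z":0,"twist":0},{"x":0,"y":0,"z":0,"twist":0}]'
 python3 -c "
from h import *
go(.4195,.1163,.081,36.9)
from plant import imaging
d=imaging.read_camera('scene'); np.savez('pics/s1.npz',**d); crop(d,215,80,110,100,6,'pics/s1.png')
d=imaging.read_camera('top'); np.savez('pics/t1.npz',**d); crop(d,148,172,110,110,5,'pics/t1.png')
"
```

```text
t: 2.5
tool_pos: [0.4182, 0.1143, 0.4043]
orientation: [-1.571, 0.013, -0.012]
force: [-0.1, 0.7, 0.0]
opening: 0.0259
t: 3.3
tool_pos: [0.4173, 0.1141, 0.3616]
orientation: [-1.512, -0.495, 0.504]
force: [-0.4, 0.8, 0.6]
opening: 0.026
t 3.3 pos [0.4173 0.1141 0.3616] yaw 36.56 tilt [-5.4e-03 -8.0e-04 -1.0e+00] F [-0.4  0.8  0.6] op 0.026 q [ 0.15 -0.31  1.98 -0.    1.48 -0.49]
shift mm [3.600e+00 1.136e+02 1.000e-01] twist -0.006
```

View pics/s1.png

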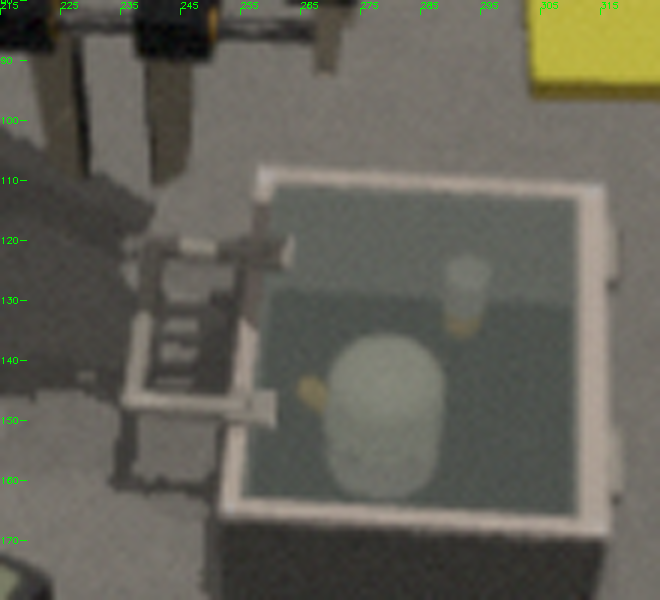

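View pics/t1.png

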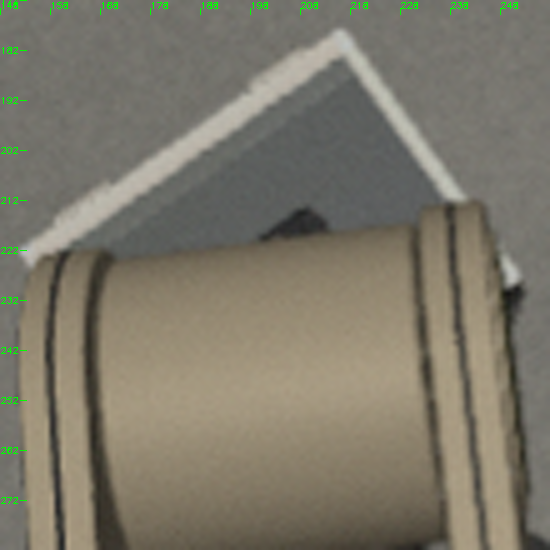

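```bash
python3 - <<'E'
from h import *
from plant import robot
np.set_printoptions(precision=1,suppress=True)
d=load("pics/s1.npz"); s=robot.read_state(); M=R.from_rotvec(s["orientation"]).as_matrix()
for w in(-7.5,7.5):
  for x in(-30.5,-13,13,30.5):
    p=s["tool_pos"]+M@np.array([x,186,w])/1000
    uv=proj(d,p)[0]; print(w,x,uv,(uv-[215,80])*6, p*1000)
uv=proj(d,[.4195,.1163,.081])[0]; print(uv,(uv-[215,80])*6)
E
```

```text
-7.5 -30.5 [221.5 108.1] [ 39.  168.7] [397.9  90.  178.6]
-7.5 -13 [228.8 108.5] [ 82.5 170.9] [411.9 100.5 178.6]
-7.5 13 [239.6 109.1] [147.5 174.3] [432.8 116.  178.6]
-7.5 30.5 [246.9 109.4] [191.3 176.6] [446.9 126.4 178.6]
7.5 -30.5 [222.4 103.7] [ 44.3 142.2] [388.9 102.1 178.7]
7.5 -13 [229.6 104.1] [ 87.4 144.4] [403.  112.5 178.6]
7.5 13 [240.3 104.6] [151.7 147.7] [423.9 128.  178.6]
7.5 30.5 [247.5 105. ] [195.1 149.9] [437.9 138.4 178.6]
[237.9 133.6] [137.3 321.7]
```

```bash
python3 -m inch '[{"x":3.5,"y":20,"z":0,"twist":0},{"x":0,"y":25,"z":0,"twist":0},{"x":0,"y":25,"z":0,"twist":0},{"x":0,"y":15,"z":0,"twist":0},{"x":0,"y":0,"z":0,"twist":0}]'
 python3 -c "
from h import *
go(.4195,.1163,.081,36.9)
from plant import imaging
d=imaging.read_camera('scene'); np.savez('pics/s2.npz',**d); crop(d,215,80,110,100,6,'pics/s2.png')
"
```

```text
t: 3.9
tool_pos: [0.4207, 0.1163, 0.2786]
orientation: [-1.512, -0.497, 0.502]
force: [-0.3, 0.9, 0.4]
opening: 0.026
t 3.9 pos [0.4207 0.1163 0.2786] yaw 36.55 tilt [-2.7e-03 -4.0e-04 -1.0e+00] F [-0.3  0.9  0.4] op 0.026 q [ 0.15 -0.23  2.07  0.    1.3  -0.49]
shift mm [-0.8 30.6  0.7] twist -0.0061
```

View pics/s2.png

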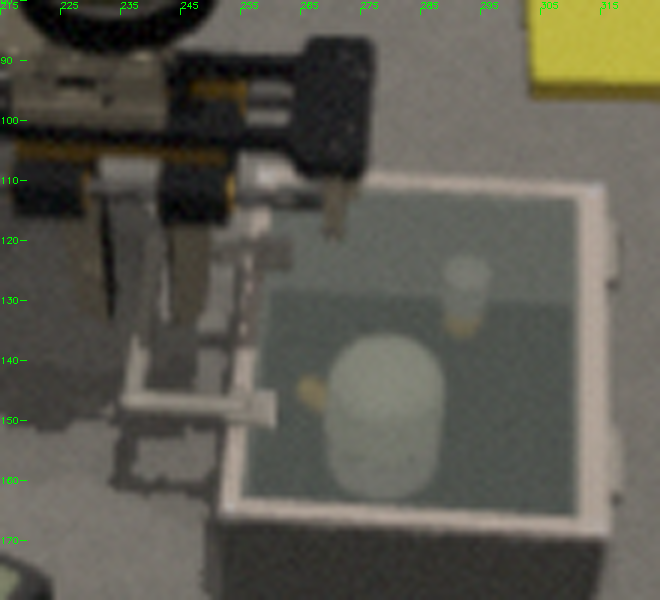

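```bash
python3 -m inch '[{"x":0,"y":10,"z":0,"twist":0},{"x":0,"y":10,"z":0,"twist":0},{"x":0,"y":10,"z":0,"twist":0},{"x":0,"y":0,"z":0,"twist":0}]'
python3 -m inch '[{"x":0,"y":0,"z":0,"twist":0},{"x":0,"y":0,"z":0,"twist":0},{"x":0,"y":0,"z":0,"twist":0},{"x":0,"y":0,"z":0,"twist":0},{"x":0,"y":0,"z":0,"twist":0}]' -1 15
 python3 -c "
from h import *
go(.4195,.1163,.081,36.9)"
```

```text
t: 4.35
tool_pos: [0.4205, 0.1162, 0.2481]
orientation: [-1.512, -0.497, 0.502]
force: [0.4, 0.1, -0.2]
opening: 0.0263
t: 4.85
tool_pos: [0.4203, 0.1156, 0.2498]
orientation: [-1.514, -0.496, 0.503]
force: [-10.1, -7.8, 8.7]
opening: 0.0092
t 4.85 pos [0.4203 0.1156 0.2498] yaw 36.56 tilt [-0.0037 -0.0026 -1.    ] F [-10.1  -7.8   8.7] op 0.0092 q [ 0.15 -0.19  2.09 -0.    1.24 -0.49]
shift mm [-0.2  1.8  1. ] twist -0.0059
```

```bash
python3 -c "
import numpy as np
r=202;p=.027
th=np.arange(0,1.81,.1)
X=-r*np.cos(th+p);Z=r*np.sin(th+p)
for t,a,b in zip(th[1:],np.diff(np.round(X*2)/2),np.diff(np.round(Z*2)/2)):print(round(t,1),a,-b)"
```

```text
0.1 1.5 -20.0
0.2 3.5 -20.0
0.3 5.5 -19.5
0.4 7.5 -18.5
0.5 9.5 -18.0
0.6 11.0 -17.0
0.7 12.5 -16.0
0.8 14.0 -14.0
0.9 16.0 -13.0
1.0 16.5 -11.5
1.1 18.0 -9.5
1.2 18.5 -7.5
1.3 19.0 -6.0
1.4 20.0 -4.0
1.5 20.0 -2.0
1.6 20.5 0.5
1.7 20.0 2.0
1.8 19.5 4.0
```

```bash
python3 -m inch '[{"x":0.5,"y":-10,"z":0,"twist":0},{"x":1,"y":-10,"z":0,"twist":0},{"x":1.5,"y":-10,"z":0,"twist":0},{"x":2,"y":-10,"z":0,"twist":0},{"x":2.5,"y":-10,"z":0,"twist":0},{"x":3,"y":-9.5,"z":0,"twist":0}]'
 python3 -c "
from h import *
go(.4195,.1163,.081,36.9)"
```

```text
t: 5.45
tool_pos: [0.4285, 0.1217, 0.3089]
orientation: [-1.514, -0.495, 0.504]
force: [-8.5, -7.9, 2.2]
opening: 0.0093
t 5.45 pos [0.4285 0.1217 0.3089] yaw 36.54 tilt [-0.0049 -0.0031 -1.    ] F [-8.5 -7.9  2.2] op 0.0093 q [ 0.16 -0.23  2.01 -0.    1.36 -0.47]
shift mm [-10.1  61.    1. ] twist -0.0063
```

```bash
python3 -m inch '[{"x":2.5,"y":-9,"z":0,"twist":0},{"x":3.5,"y":-9.5,"z":0,"twist":0},{"x":4.5,"y":-9,"z":0,"twist":0},{"x":5,"y":-9,"z":0,"twist":0},{"x":11,"y":-17,"z":0,"twist":0},{"x":12.5,"y":-16,"z":0,"twist":0},{"x":14,"y":-14,"z":0,"twist":0},{"x":16,"y":-13,"z":0,"twist":0}]'
 python3 -c "
from h import *
go(.4195,.1163,.081,36.9)"
```

```text
t: 6.25
tool_pos: [0.4846, 0.1633, 0.4084]
orientation: [-1.514, -0.497, 0.501]
force: [-9.7, -4.6, 12.4]
opening: 0.0094
t 6.25 pos [0.4846 0.1633 0.4084] yaw 36.53 tilt [-0.0016 -0.002  -1.    ] F [-9.7 -4.6 12.4] op 0.0094 q [ 0.23 -0.11  1.73 -0.    1.53 -0.41]
shift mm [-79.8 160.6   1.1] twist -0.0065
```

```bash
python3 -m inch '[{"x":15.5,"y":-12.5,"z":0,"twist":0},{"x":17.5,"y":-10,"z":0,"twist":0},{"x":18.5,"y":-8,"z":0,"twist":0},{"x":19,"y":-6.5,"z":0,"twist":0}]'
 python3 -c "
from h import *
go(.4195,.1163,.081,36.9)"
```

```text
t: 6.65
tool_pos: [0.5422, 0.2061, 0.4439]
orientation: [-1.513, -0.5, 0.499]
force: [0.7, -1.8, -2.1]
opening: 0.0095
t 6.65 pos [0.5422 0.2061 0.4439] yaw 36.55 tilt [ 9.e-04  0.e+00 -1.e+00] F [ 0.7 -1.8 -2.1] op 0.0095 q [ 0.27  0.06  1.49 -0.    1.59 -0.36]
shift mm [-152.2  195.8    1. ] twist -0.0061
```

```bash
python3 -m inch '[{"x":20,"y":-4,"z":0,"twist":0},{"x":20,"y":-2,"z":0,"twist":0},{"x":20,"y":0,"z":0,"twist":0},{"x":20,"y":2,"z":0,"twist":0},{"x":14,"y":2.5,"z":0,"twist":0},{"x":0,"y":0,"z":0,"twist":0}]'
 python3 -c "
from h import *
go(.4195,.1163,.081,36.9)
from plant import imaging
d=imaging.read_camera('scene'); np.savez('pics/s3.npz',**d); crop(d,215,60,130,120,5,'pics/s3.png')
"
```

```text
t: 7.25
tool_pos: [0.6181, 0.2624, 0.4444]
orientation: [-1.512, -0.501, 0.499]
force: [1.1, 0.1, 1.1]
opening: 0.0093
t 7.25 pos [0.6181 0.2624 0.4444] yaw 36.58 tilt [ 1.2e-03  5.0e-04 -1.0e+00] F [1.1 0.1 1.1] op 0.0093 q [ 0.33  0.31  1.21  0.    1.62 -0.31]
shift mm [-246.8  196.1    1.1] twist -0.0056
```

View pics/s3.png

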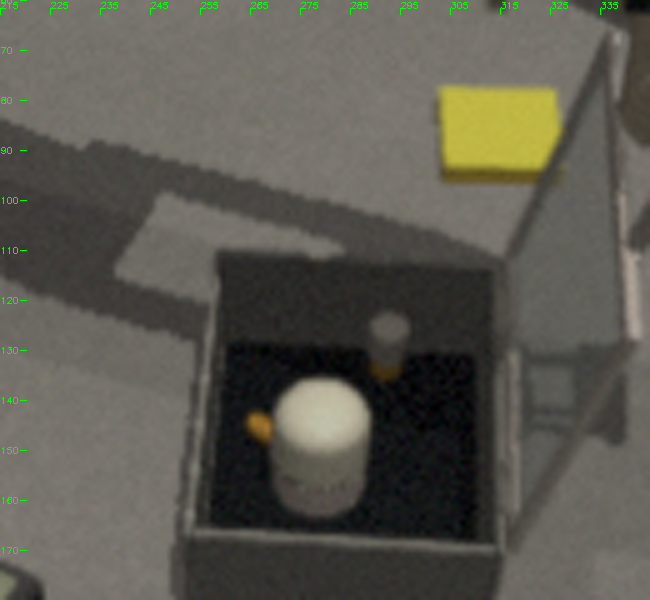

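```bash
python3 -m inch '[{"x":0,"y":0,"z":0,"twist":0},{"x":0,"y":0,"z":0,"twist":0},{"x":0,"y":0,"z":0,"twist":0},{"x":0,"y":0,"z":0,"twist":0},{"x":0,"y":0,"z":0,"twist":0},{"x":0,"y":-20,"z":0,"twist":0},{"x":0,"y":-30,"z":0,"twist":0},{"x":0,"y":-20,"z":0,"twist":0}]' 1 15
 python3 -c "
from h import *
go(.51,.172,.16,126.9)
"
```

```text
t: 8.1
tool_pos: [0.617, 0.2616, 0.5163]
orientation: [-1.512, -0.501, 0.498]
force: [0.9, 0.1, 0.5]
opening: 0.0686
t 8.1 pos [0.617  0.2616 0.5163] yaw 36.55 tilt [ 1.2e-03  4.0e-04 -1.0e+00] F [0.9 0.1 0.5] op 0.0686 q [ 0.32  0.31  1.08 -0.    1.75 -0.31]
shift mm [-139.6  189.1   -8.2] twist -1.5768
```

```bash
python3 -m inch '[{"x":-20,"y":0,"z":0,"twist":0},{"x":-36,"y":0,"z":-20,"twist":0},{"x":-36,"y":0,"z":-20,"twist":0},{"x":-36,"y":0,"z":-20,"twist":0},{"x":-36,"y":0,"z":-20,"twist":0},{"x":-36,"y":0,"z":-20,"twist":0},{"x":-36,"y":0,"z":-20,"twist":0},{"x":-36,"y":0,"z":-20,"twist":0},{"x":-36,"y":0,"z":-20,"twist":0},{"x":-36,"y":0,"z":-20,"twist":0},{"x":0,"y":0,"z":0,"twist":0}]' 1 15
 python3 -c "
from h import *
go(.51,.172,.16,126.9)
from plant import imaging
d=imaging.read_camera('scene'); np.savez('pics/s4.npz',**d); crop(d,245,110,80,70,8,'pics/s4.png');cv2.imwrite('pics/s4f.png',d['color'][:,:,::-1])
d=imaging.read_camera('top'); np.savez('pics/t4.npz',**d); crop(d,150,160,110,115,5,'pics/t4.png')
"
```

```text
t: 9.2
tool_pos: [0.4464, -0.0912, 0.5146]
orientation: [-1.515, -0.496, 0.496]
force: [0.6, 0.2, 0.0]
opening: 0.0928
t 9.2 pos [ 0.4464 -0.0912  0.5146] yaw 36.27 tilt [ 3.0e-04 -1.8e-03 -1.0e+00] F [0.6 0.2 0. ] op 0.0928 q [-0.31 -0.28  1.68 -0.    1.74 -0.95]
shift mm [207.2 187.2 174.8] twist -1.5817
```

View pics/s4.png

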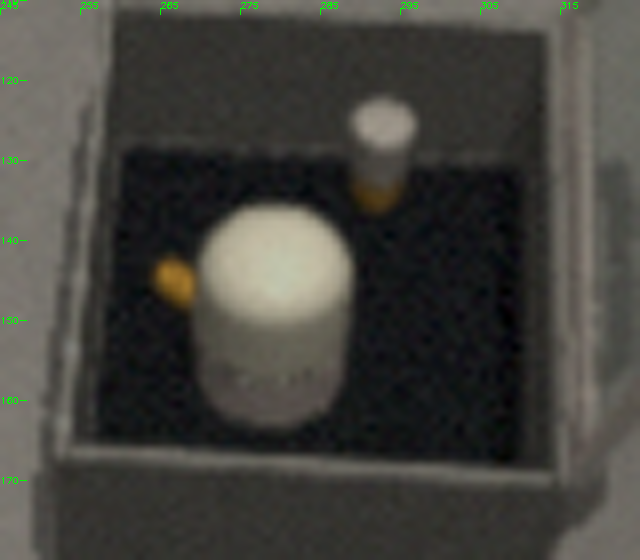

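View pics/t4.png

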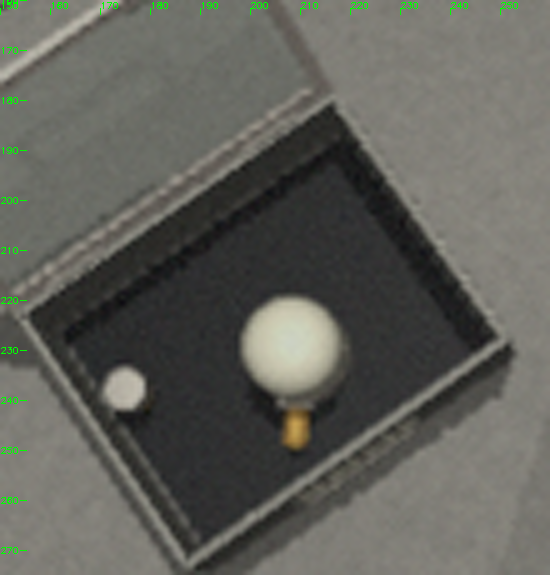

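View pics/s4f.png

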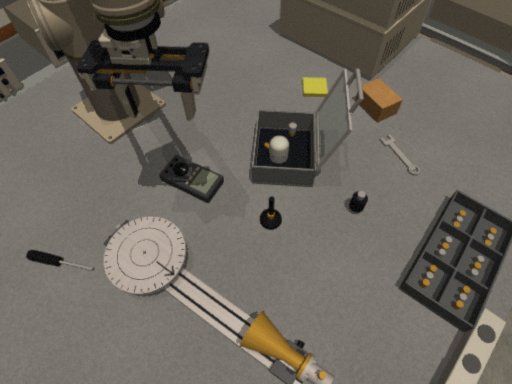

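```bash
cat > fit.py <<'E'
from h import *
from scipy.optimize import least_squares
a=np.linspace(0,2*np.pi,73)
ring=lambda r,z:np.c_[r*np.cos(a),r*np.sin(a),0*a+z]
# domed top: approx ellipse quarter from 52 to 66
BODY=np.vstack([ring(.026,0),ring(.026,.03),ring(.026,.052)]+[ring(.026*np.cos(t),.052+.014*np.sin(t)) for t in np.linspace(0,1.5,8)])
UP=BODY[73:]
b=np.linspace(0,2*np.pi,25)
CON=np.vstack([np.c_[0*b+x,.006*np.cos(b),.0115+.006*np.sin(b)] for x in(.044,.0485)])
def put(P,x,y,yaw,z0): return np.c_[P[:,0]*np.cos(yaw)-P[:,1]*np.sin(yaw)+x,P[:,0]*np.sin(yaw)+P[:,1]*np.cos(yaw)+y,P[:,2]+z0]
def ext(u): return np.r_[u.min(0),u.max(0)]
E
python3 - <<'E'
from fit import *
np.set_printoptions(precision=4,suppress=True)
t=load("pics/t4.npz"); s=load("pics/s4.npz")
def ft(p):
    e=ext(proj(t,put(UP,p[0],p[1],0,.005))); c=proj(t,put(CON,*p,.005)); 
    return np.r_[e-[198.0,218.7,218.2,239.4], c[:,1].max()-249.4, (c[:,0].max()+c[:,0].min())/2-209.0]
def fs(p):
    e=ext(proj(s,put(BODY,p[0],p[1],0,.005))); c=proj(s,put(CON,*p,.005))
    return np.r_[e-[269.2,135.2,288.9,163.4], c[:,0].min()-264.0,(c[:,1].min()+c[:,1].max())/2-145.]
for f in(ft,fs):
    r=least_squares(f,[.51,.172,np.pi],x_scale=[.01,.01,.1]); print(r.x[:2],np.degrees(r.x[2]),r.fun)
E
```

```text
[0.5082 0.1758] 180.4698117893499 [-0.4141  0.0533  0.4274  0.2966 -0.3584 -0.0066]
[0.5114 0.1772] 180.7119142297083 [-0.0325  0.2879  0.2188 -0.1064 -0.1976 -0.1935]
```

Cover now rests open past vertical. In the top view the antenna dome is at about (208,229) with its connector tip at (209,249). The two cameras agree on its pose to 3 mm, connector at about 180.6°.

```bash
python3 -m inch '[{"x":20,"y":10,"z":17,"twist":0},{"x":32,"y":15,"z":28,"twist":0},{"x":32,"y":15,"z":28,"twist":0},{"x":32,"y":15,"z":28,"twist":0},{"x":32,"y":15,"z":28,"twist":0},{"x":32,"y":15,"z":28,"twist":0},{"x":28,"y":15,"z":20,"twist":0},{"x":0,"y":0,"z":0,"twist":-0.13},{"x":0,"y":0,"z":0,"twist":-0.13},{"x":0,"y":0,"z":0,"twist":-0.13},{"x":0,"y":0,"z":0,"twist":-0.13},{"x":0,"y":0,"z":0,"twist":-0.13}]' 0.55 25
python3 -m inch '[{"x":0,"y":0,"z":0,"twist":-0.13},{"x":0,"y":0,"z":0,"twist":-0.13},{"x":0,"y":0,"z":0,"twist":-0.13},{"x":0,"y":0,"z":0,"twist":-0.13},{"x":0,"y":0,"z":0,"twist":-0.13},{"x":0,"y":0,"z":0,"twist":-0.13},{"x":0,"y":0,"z":0,"twist":-0.13},{"x":0,"y":0,"z":0,"twist":0}]' 
 python3 -c "
from h import *
go(.51,.1765,.147,126.9)"
```

```text
t: 10.5
tool_pos: [0.5094, 0.1801, 0.414]
orientation: [-1.326, -1.004, 1.004]
force: [-0.1, 0.1, 0.2]
opening: 0.0722
t: 11.3
tool_pos: [0.5094, 0.1798, 0.4141]
orientation: [-0.841, -1.657, 1.657]
force: [0.4, -0.6, -0.4]
opening: 0.0719
t 11.3 pos [0.5094 0.1798 0.4141] yaw 126.17 tilt [-4.e-04  3.e-04 -1.e+00] F [ 0.4 -0.6 -0.4] op 0.0719 q [ 0.24 -0.04  1.64  0.    1.53 -1.96]
shift mm [ -3.1 100.1   1.5] twist -0.0127
```

```bash
python3 -m inch '[{"x":-3,"y":20,"z":1.5,"twist":-0.013},{"x":0,"y":40,"z":0,"twist":0},{"x":0,"y":40,"z":0,"twist":0},{"x":0,"y":20,"z":0,"twist":0},{"x":0,"y":0,"z":0,"twist":0}]'
 python3 -c "
from h import *
go(.51,.1765,.047,126.9)
from plant import imaging
d=imaging.read_camera('scene'); crop(d,235,80,95,90,6,'pics/s5.png')
d=imaging.read_camera('top'); crop(d,150,160,110,115,5,'pics/t5.png')
"
```

```text
t: 11.8
tool_pos: [0.5084, 0.1755, 0.2901]
orientation: [-0.831, -1.656, 1.664]
force: [-0.5, -0.7, 0.2]
opening: 0.0719
t 11.8 pos [0.5084 0.1755 0.2901] yaw 126.54 tilt [-0.0071 -0.0015 -1.    ] F [-0.5 -0.7  0.2] op 0.0719 q [ 0.24  0.05  1.79  0.    1.31 -1.97]
shift mm [-0.4 76.1 -2.4] twist -0.0064
```

View pics/s5.png

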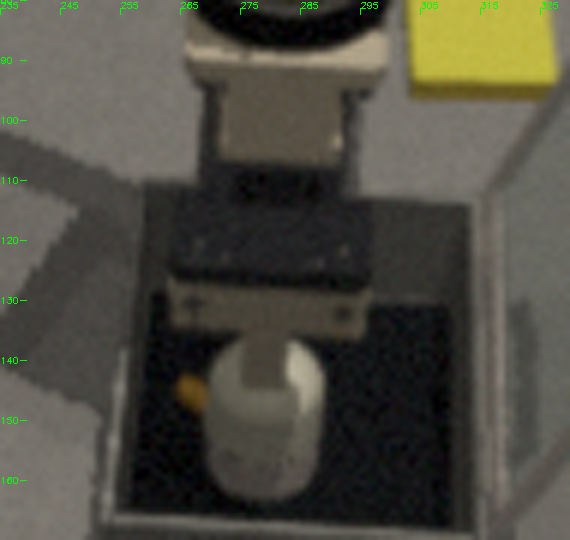

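```bash
python3 -m inch '[{"x":0,"y":20,"z":0,"twist":-0.006},{"x":0,"y":20,"z":0,"twist":0},{"x":0,"y":20,"z":0,"twist":0},{"x":0,"y":11,"z":0,"twist":0},{"x":0,"y":5,"z":0,"twist":0},{"x":0,"y":0,"z":0,"twist":0},{"x":0,"y":0,"z":0,"twist":0}]'
 python3 -c "
from h import *
go(.51,.1765,.047,126.9)
from plant import imaging
d=imaging.read_camera('scene'); crop(d,235,80,95,90,6,'pics/s6.png')
"
```

```text
t: 12.6
tool_pos: [0.5109, 0.1752, 0.2196]
orientation: [-0.832, -1.669, 1.666]
force: [-0.5, 0.2, -0.5]
opening: 0.0721
t 12.6 pos [0.5109 0.1752 0.2196] yaw 127.01 tilt [ 1.8e-03  5.0e-04 -1.0e+00] F [-0.5  0.2 -0.5] op 0.0721 q [ 0.24  0.14  1.83  0.    1.17 -1.98]
shift mm [ 1.6  5.6 -0. ] twist 0.002
```

View pics/s6.png

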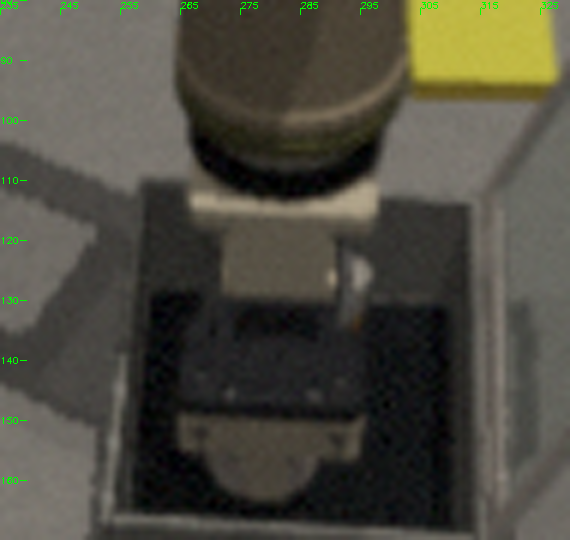

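```bash
python3 -m inch '[{"x":1,"y":3,"z":0,"twist":0},{"x":0,"y":2.5,"z":0,"twist":0},{"x":0,"y":0,"z":0,"twist":0}]'
python3 -m inch '[{"x":0,"y":0,"z":0,"twist":0},{"x":0,"y":0,"z":0,"twist":0},{"x":0,"y":0,"z":0,"twist":0},{"x":0,"y":0,"z":0,"twist":0},{"x":0,"y":0,"z":0,"twist":0},{"x":0,"y":0,"z":0,"twist":0}]' -1 25
 python3 -c "
from h import *
go(.51,.1765,.047,126.9)"
```

```text
t: 12.95
tool_pos: [0.5095, 0.1758, 0.2124]
orientation: [-0.83, -1.667, 1.667]
force: [-0.4, -0.3, 0.7]
opening: 0.0721
t: 13.55
tool_pos: [0.5097, 0.1759, 0.2128]
orientation: [-0.831, -1.667, 1.667]
force: [-0.6, 1.1, 0.2]
opening: 0.0519
t 13.55 pos [0.5097 0.1759 0.2128] yaw 127.03 tilt [-0.e+00  1.e-04 -1.e+00] F [-0.6  1.1  0.2] op 0.0519 q [ 0.24  0.15  1.84  0.    1.16 -1.98]
shift mm [ 0.3 -1.2 -0.6] twist 0.0022
```

```bash
python3 -m inch '[{"x":0,"y":-5,"z":0,"twist":0},{"x":0,"y":-15,"z":0,"twist":0},{"x":0,"y":-25,"z":0,"twist":0},{"x":0,"y":-30,"z":0,"twist":0},{"x":0,"y":-30,"z":0,"twist":0},{"x":0,"y":-30,"z":0,"twist":0},{"x":0,"y":-30,"z":0,"twist":0},{"x":0,"y":-10,"z":0,"twist":0},{"x":0,"y":0,"z":0,"twist":0}]'
 python3 -c "
from h import *
go(.488,-.2585,.2,127-173.7)
from plant import imaging
d=imaging.read_camera('scene');np.savez('pics/s7.npz',**d); crop(d,235,60,95,95,6,'pics/s7.png')
"
```

```text
t: 14.45
tool_pos: [0.5101, 0.1758, 0.3902]
orientation: [-0.834, -1.671, 1.666]
force: [0.0, 0.1, -2.4]
opening: 0.0513
t 14.45 pos [0.5101 0.1758 0.3902] yaw 127.02 tilt [ 4.2e-03  9.0e-04 -1.0e+00] F [ 0.   0.1 -2.4] op 0.0513 q [ 0.24 -0.03  1.68 -0.    1.49 -1.98]
shift mm [-333.4   22.7  279.3] twist 3.032
```

View pics/s7.png

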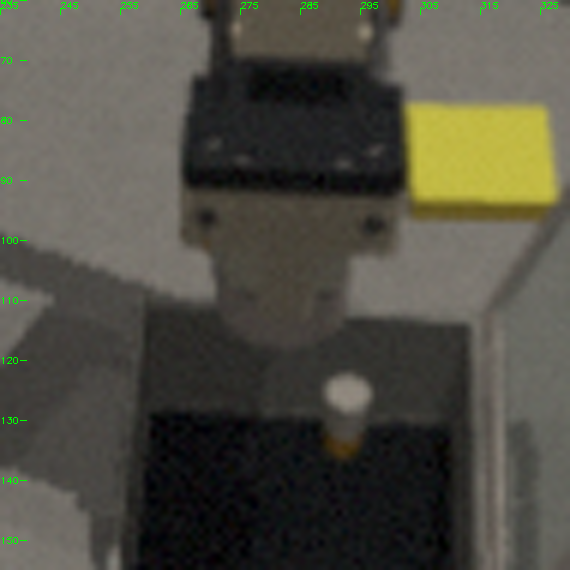

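```bash
python3 -m inch '[{"x":0,"y":0,"z":0,"twist":0.07},{"x":0,"y":0,"z":0,"twist":0.13},{"x":0,"y":0,"z":0,"twist":0.13},{"x":0,"y":0,"z":0,"twist":0.13},{"x":0,"y":0,"z":0,"twist":0.13},{"x":0,"y":0,"z":0,"twist":0.13},{"x":0,"y":0,"z":0,"twist":0.13},{"x":0,"y":0,"z":0,"twist":0.13},{"x":0,"y":0,"z":0,"twist":0.13},{"x":0,"y":0,"z":0,"twist":0.13},{"x":0,"y":0,"z":0,"twist":0.13},{"x":0,"y":0,"z":0,"twist":0.13}]'
python3 -m inch '[{"x":0,"y":0,"z":0,"twist":0.13},{"x":0,"y":0,"z":0,"twist":0.13},{"x":0,"y":0,"z":0,"twist":0.13},{"x":0,"y":0,"z":0,"twist":0.13},{"x":0,"y":0,"z":0,"twist":0.13},{"x":0,"y":0,"z":0,"twist":0.13},{"x":0,"y":0,"z":0,"twist":0.13},{"x":0,"y":0,"z":0,"twist":0.13},{"x":0,"y":0,"z":0,"twist":0.13},{"x":0,"y":0,"z":0,"twist":0.13},{"x":0,"y":0,"z":0,"twist":0.13},{"x":0,"y":0,"z":0,"twist":0.10}]'
 python3 -c "
from h import *
go(.488,-.2585,.2,127-173.7)"
```

```text
t: 15.7
tool_pos: [0.5091, 0.1756, 0.3849]
orientation: [-1.498, -0.553, 0.56]
force: [0.2, -0.1, -1.9]
opening: 0.0517
t: 16.9
tool_pos: [0.5091, 0.1756, 0.3848]
orientation: [-1.477, 0.642, -0.637]
force: [0.3, -0.2, -2.6]
opening: 0.0516
t 16.9 pos [0.5091 0.1756 0.3848] yaw -46.88 tilt [-0.0043 -0.0011 -1.    ] F [ 0.3 -0.2 -2.6] op 0.0516 q [ 0.24 -0.02  1.68 -0.    1.49  1.06]
shift mm [ 302.5   18.4 -312. ] twist -0.0032
```

```bash
python3 -m inch '[{"x":13,"y":0,"z":-13,"twist":0},{"x":26,"y":0,"z":-27,"twist":0},{"x":26,"y":0,"z":-27,"twist":0},{"x":26,"y":0,"z":-27,"twist":0},{"x":26,"y":0,"z":-27,"twist":0},{"x":26,"y":0,"z":-27,"twist":0},{"x":26,"y":0,"z":-27,"twist":0},{"x":26,"y":0,"z":-27,"twist":0},{"x":26,"y":0,"z":-27,"twist":0},{"x":26,"y":0,"z":-27,"twist":0},{"x":26,"y":0,"z":-27,"twist":0},{"x":26,"y":0,"z":-27,"twist":0}]'
python3 -m inch '[{"x":4,"y":10,"z":-2,"twist":0},{"x":0,"y":10,"z":0,"twist":0},{"x":0,"y":0,"z":0,"twist":0}]'
 python3 -c "
from h import *
go(.488,-.2585,.11,127-173.7)
from plant import imaging
d=imaging.read_camera('scene');np.savez('pics/s8.npz',**d); crop(d,95,190,100,105,6,'pics/s8.png')
d=imaging.read_camera('top');np.savez('pics/t8.npz',**d); crop(d,335,195,90,95,6,'pics/t8.png')
"
```

```text
t: 18.1
tool_pos: [0.4891, -0.2557, 0.3849]
orientation: [-1.475, 0.639, -0.632]
force: [1.3, -0.1, -2.4]
opening: 0.0518
t: 18.4
tool_pos: [0.4905, -0.2575, 0.3637]
orientation: [-1.474, 0.64, -0.63]
force: [-0.8, 0.2, -2.6]
opening: 0.0514
t 18.4 pos [ 0.4905 -0.2575  0.3637] yaw -46.57 tilt [-0.0052  0.0039 -1.    ] F [-0.8  0.2 -2.6] op 0.0514 q [-0.58  0.03  1.67  0.    1.45  0.24]
shift mm [-0.5 86.7 -2.4] twist 0.0022
```

View pics/s8.png

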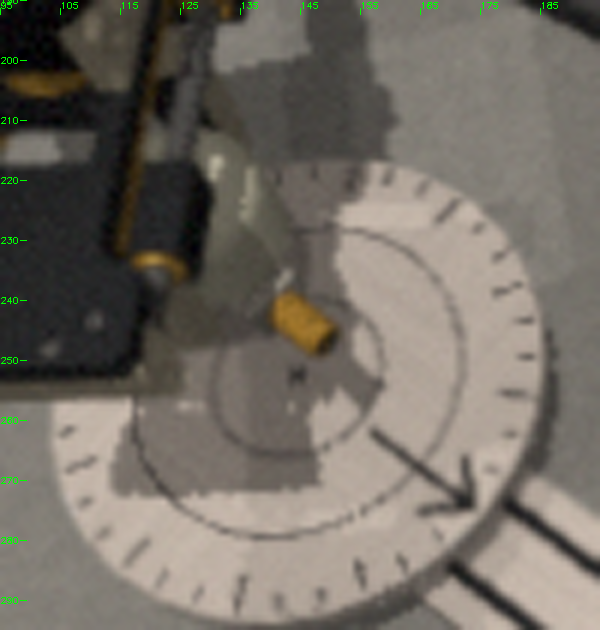

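View pics/t8.png

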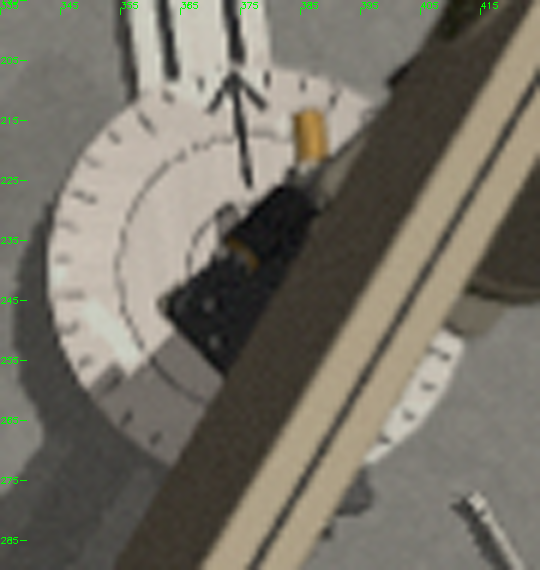

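```bash
python3 -m inch '[{"x":0,"y":15,"z":0,"twist":0},{"x":0,"y":20,"z":0,"twist":0},{"x":0,"y":20,"z":0,"twist":0},{"x":0,"y":15,"z":0,"twist":0},{"x":0,"y":0,"z":0,"twist":0},{"x":0,"y":0,"z":0,"twist":0}]'
 python3 -c "
from h import *
go(.488,-.2585,.1068,127-173.7)
from plant import imaging
d=imaging.read_camera('scene');np.savez('pics/s9.npz',**d); crop(d,95,190,100,105,6,'pics/s9.png')
d=imaging.read_camera('top');np.savez('pics/t9.npz',**d); crop(d,335,195,90,95,6,'pics/t9.png')
"
```

```text
t: 19.1
tool_pos: [0.4914, -0.2585, 0.2977]
orientation: [-1.476, 0.635, -0.635]
force: [0.0, -0.4, -2.6]
opening: 0.0518
t 19.1 pos [ 0.4914 -0.2585  0.2977] yaw -46.55 tilt [-3.e-04  2.e-04 -1.e+00] F [ 0.  -0.4 -2.6] op 0.0518 q [-0.58  0.09  1.73  0.    1.32  0.24]
shift mm [-2.3 23.9 -2.5] twist 0.0025
```

View pics/s9.png

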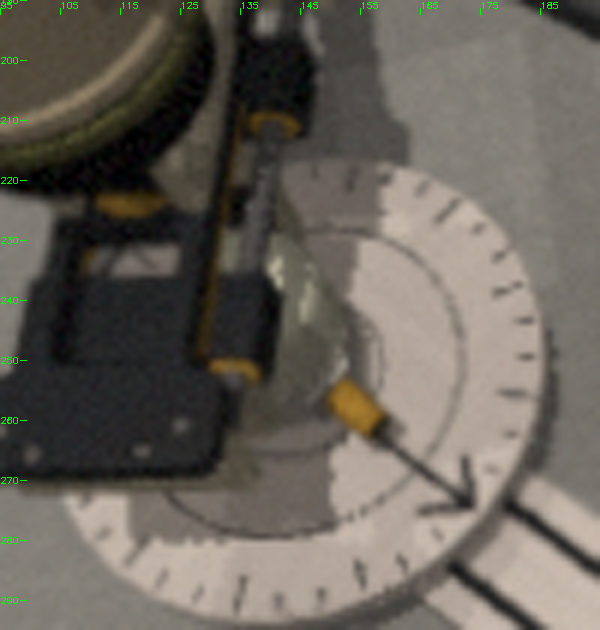

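View pics/t9.png

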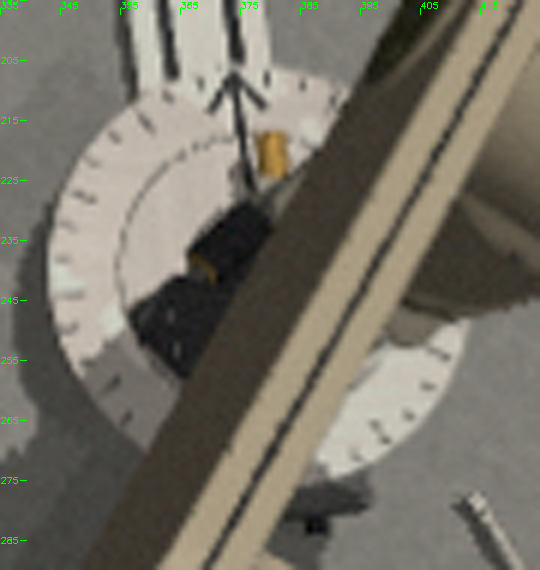

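```bash
python3 - <<'E'
from h import *
np.set_printoptions(precision=4,suppress=True)
t=load("pics/t9.npz"); s=load("pics/s9.npz")
z=.1014
for d,uv,c,nm in((t,[[380.1,217.],[380.7,224.7]],[.486,-.2599],"top"),(s,[[157.3,260.],[151.7,255.3]],[.4893,-.2571],"scene")):
    P=pw(d,uv,z)[:,:2]; e=P[0]-P[1]; v=P[0]-c
    print(nm,P,"dir of axis",np.degrees(np.arctan2(e[1],e[0])),"len",np.hypot(*e),"tip rel platter",v,np.hypot(*v),np.degrees(np.arctan2(v[1],v[0])))
M=np.array([.4914,-.2585]);a=np.radians(180.6-173.55)
print("pred tip",M+.0485*np.array([np.cos(a),np.sin(a)]))
# project expected tip & axis
for d,n in((t,"top"),(s,"scene")):
    print(n,proj(d,[[*(M+r*np.array([np.cos(a),np.sin(a)])),z] for r in(.03,.0485)]), proj(d,[[*M,z]]))
E
```

```text
top [[ 0.5408 -0.2561]
 [ 0.5217 -0.257 ]] dir of axis 2.7563412249379873 len 0.01919354514665738 tip rel platter [0.0548 0.0038] 0.054967074873569666 3.967290862633821
scene [[ 0.5407 -0.2522]
 [ 0.5241 -0.2533]] dir of axis 3.8455795395076144 len 0.01664268707597979 tip rel platter [0.0514 0.0049] 0.051588697152686394 5.446032366283268
pred tip [ 0.5395 -0.2525]
top [[379.8174 224.8818]
 [378.6878 217.4951]] [[381.6556 236.9555]]
scene [[150.2527 254.9371]
 [156.8182 259.7728]] [[139.8591 247.2583]]
```

```bash
cat > brass.py <<'E'
from h import *
def mask(d,box):
    u0,v0,u1,v1=box
    h=cv2.cvtColor(d["color"],cv2.COLOR_RGB2HSV).astype(int)
    m=(h[...,0]>10)&(h[...,0]<28)&(h[...,1]>120)&(h[...,2]>80)
    k=np.zeros_like(m);k[v0:v1,u0:u1]=1
    v,u=np.nonzero(m&k); return np.c_[u,v].astype(float)
E
python3 - <<'E'
from brass import *
np.set_printoptions(precision=4,suppress=True)
from scipy.optimize import least_squares
t=load("pics/t9.npz"); s=load("pics/s9.npz")
for d,b,n in((t,(372,212,390,230),"top"),(s,(148,248,165,266),"scene")):
    p=mask(d,b); w,V=np.linalg.eigh(np.cov(p.T)); print(n,len(p),p.mean(0),p.min(0),p.max(0),np.sqrt(w),V[:,1])
    c=p.mean(0); P=pw(d,[c-3*V[:,1],c,c+3*V[:,1]],.104)
    e=P[2]-P[0]; print(P[1],np.degrees(np.arctan2(e[1],e[0]))%180)
# platter circles from first images: rim edge by radial search
for f,c0 in(("pics/top0.npz",(.486,-.2599)),("pics/scene0.npz",(.4893,-.2571))):
    d=load(f); g=cv2.GaussianBlur(cv2.cvtColor(d["color"],cv2.COLOR_RGB2GRAY),(0,0),.7).astype(np.float32)
    for rad,typ in((.0305,0),(.0605,0)):
        c=np.array(c0)
        for it in range(4):
            A=np.radians(np.arange(0,360,3)); rr=np.linspace(rad-.008,rad+.008,65); pts=[]
            for a in A:
                u=proj(d,[[c[0]+r*np.cos(a),c[1]+r*np.sin(a),.066] for r in rr]).astype(np.float32)
                v=cv2.remap(g,u[:,0].reshape(1,-1),u[:,1].reshape(1,-1),cv2.INTER_LINEAR)[0]
                i=v.argmin()
                if 3<i<61 and np.median(v)-v[i]>12: pts.append([c[0]+rr[i]*np.cos(a),c[1]+rr[i]*np.sin(a)])
            pts=np.array(pts)
            r=least_squares(lambda q:np.hypot(*(pts-q[:2]).T)-q[2],[*c,rad],loss="soft_l1",f_scale=.001); c=r.x[:2]
        print(f,rad,r.x,len(pts))
E
```

```text
top 32 [380.0312 220.25  ] [378. 217.] [382. 224.] [1.3085 2.0312] [0.1591 0.9873]
[ 0.5323 -0.255   0.104 ] 7.487505979820924
scene 54 [153.6111 257.4444] [149. 253.] [158. 262.] [1.7004 2.624 ] [-0.7641 -0.6451]
[ 0.532  -0.2539  0.104 ] 3.7300149129225133
pics/top0.npz 0.0305 [ 0.4864 -0.2583  0.0308] 96
pics/top0.npz 0.0605 [ 0.4865 -0.2581  0.0597] 99
pics/scene0.npz 0.0305 [ 0.4873 -0.2568  0.0308] 102
pics/scene0.npz 0.0605 [ 0.4879 -0.257   0.0597] 102
```

```bash
python3 - <<'E'
from h import *
np.set_printoptions(precision=4,suppress=True)
for f,c in(("pics/top0.npz",(.4865,-.2582)),("pics/scene0.npz",(.4876,-.2569))):
    d=load(f); g=cv2.cvtColor(d["color"],cv2.COLOR_RGB2GRAY)
    def prof(x,y,z):
        u=proj(d,np.c_[x,y,np.full(len(x),z)]).astype(np.float32)
        return cv2.remap(g,u[:,0].reshape(1,-1),u[:,1].reshape(1,-1),cv2.INTER_LINEAR)[0].astype(float)
    a0=np.radians(6.3);ex=np.array([np.cos(a0),np.sin(a0)]);ey=np.array([-ex[1],ex[0]])
    # arrow shaft
    L=np.linspace(-.008,.008,65);P=[]
    for r in np.linspace(.036,.080,23):
        if abs(r-.0605)<.002: continue
        q=np.array(c)+r*ex+L[:,None]*ey; v=prof(q[:,0],q[:,1],.066); w=np.clip(np.median(v)-v-10,0,None)
        if w.sum()>0:P.append([r,(w*L).sum()/w.sum()])
    P=np.array(P); k=np.polyfit(P[:,0],P[:,1],1); print(f,"arrow slope dir",6.3+np.degrees(np.arctan(k[0])),"offset at 0 mm",k[1]*1e3,"dir via centre",6.3+np.degrees((P[:,1]/P[:,0]).mean()))
    # rail slots
    for lo,hi in((-.03,0),(0,.03)):
        L=np.linspace(lo,hi,121);Q=[]
        for r in np.linspace(.13,.24,30):
            q=np.array(c)+r*ex+L[:,None]*ey; v=prof(q[:,0],q[:,1],.02); w=np.clip(np.median(v)-v-20,0,None)
            if w.sum()>0:Q.append([r,(w*L).sum()/w.sum()])
        Q=np.array(Q);k=np.polyfit(Q[:,0],Q[:,1],1);print("  slot",6.3+np.degrees(np.arctan(k[0])),k[1]*1e3,np.std(Q[:,1]-np.polyval(k,Q[:,0]))*1e3)
E
```

```text
pics/top0.npz arrow slope dir 6.943055521398754 offset at 0 mm -0.5174638109104732 dir via centre 6.40306223264512
  slot 6.4989585445733145 -15.290067413870513 0.2217592327025737
  slot 6.509715723573823 15.264843009959794 0.25922812289924746
pics/scene0.npz arrow slope dir 6.258009139088282 offset at 0 mm 0.3625071020391636 dir via centre 6.6486415805114705
  slot 6.296268495224826 -14.795869495686272 0.16380847418214745
  slot 6.5446179710014825 15.076136169927576 0.10285169979803256
```

```bash
python3 -m inch '[{"x":-3.7,"y":0,"z":-2.6,"twist":0},{"x":0,"y":8,"z":0,"twist":0},{"x":0,"y":7,"z":0,"twist":0},{"x":0,"y":3,"z":0,"twist":0},{"x":0,"y":0,"z":0,"twist":0},{"x":0,"y":0,"z":0,"twist":0}]'
 python3 -c "
from h import *
go(.487,-.2576,.1068,-46.6)
from plant import imaging
d=imaging.read_camera('scene');np.savez('pics/s10.npz',**d); crop(d,95,190,100,105,6,'pics/s10.png')
d=imaging.read_camera('top');np.savez('pics/t10.npz',**d); crop(d,335,195,90,95,6,'pics/t10.png')
from brass import *
for n,b in (('t10',(368,207,390,232)),('s10',(142,245,165,270))):
    d=load('pics/'+n+'.npz'); p=mask(d,b); print(n,len(p),pw(d,[p.mean(0)],.0833+.003)[0],p.min(0),p.max(0))
"
```

```text
t: 19.8
tool_pos: [0.4869, -0.2578, 0.2795]
orientation: [-1.476, 0.636, -0.635]
force: [0.3, 0.8, -2.3]
opening: 0.0514
t 19.8 pos [ 0.4869 -0.2578  0.2795] yaw -46.58 tilt [-3.e-04  2.e-04 -1.e+00] F [ 0.3  0.8 -2.3] op 0.0514 q [-0.58  0.09  1.76  0.    1.29  0.23]
shift mm [-0.1  5.7  0.3] twist 0.0003
t10 31 [ 0.52706677 -0.25348801  0.0863    ] [376. 220.] [380. 227.]
s10 49 [ 0.52770014 -0.25323331  0.0863    ] [151. 255.] [159. 263.]
```

View pics/s10.png

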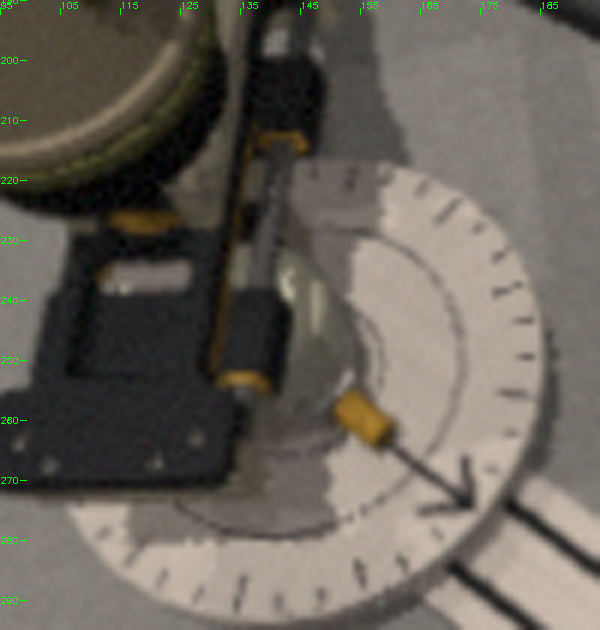

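```bash
python3 -m inch '[{"x":0,"y":1.5,"z":0,"twist":0},{"x":0,"y":1.5,"z":0,"twist":0},{"x":0,"y":1,"z":0,"twist":0},{"x":0,"y":0.5,"z":0,"twist":0},{"x":0,"y":0,"z":0,"twist":0},{"x":0,"y":0,"z":0,"twist":0}]'
python3 -m inch '[{"x":0,"y":0.5,"z":0,"twist":0},{"x":0,"y":0,"z":0,"twist":0}]'
python3 -m inch '[{"x":0,"y":0.5,"z":0,"twist":0},{"x":0,"y":0,"z":0,"twist":0}]'
```

```text
t: 20.5
tool_pos: [0.4869, -0.2578, 0.2753]
orientation: [-1.476, 0.635, -0.635]
force: [0.2, 0.5, -2.6]
opening: 0.0517
t: 20.7
tool_pos: [0.4869, -0.2578, 0.2747]
orientation: [-1.476, 0.635, -0.635]
force: [0.8, -0.0, -2.0]
opening: 0.0521
t: 20.9
tool_pos: [0.4868, -0.2578, 0.2742]
orientation: [-1.476, 0.635, -0.635]
force: [-0.1, -0.0, -2.7]
opening: 0.0515
```

```bash
python3 -m inch '[{"x":0,"y":0.4,"z":0,"twist":0},{"x":0,"y":0,"z":0,"twist":0}]'
python3 -m inch '[{"x":0,"y":0.4,"z":0,"twist":0},{"x":0,"y":0,"z":0,"twist":0}]'
```

```text
t: 21.1
tool_pos: [0.4869, -0.2578, 0.2738]
orientation: [-1.476, 0.635, -0.635]
force: [-0.9, -0.2, -2.3]
opening: 0.0517
t: 21.3
tool_pos: [0.4869, -0.2578, 0.2738]
orientation: [-1.476, 0.635, -0.635]
force: [-2.0, 1.2, 1.8]
opening: 0.0516
```

```bash
python3 -m inch '[{"x":0,"y":0,"z":0,"twist":0},{"x":0,"y":0,"z":0,"twist":0},{"x":0,"y":0,"z":0,"twist":0},{"x":0,"y":0,"z":0,"twist":0},{"x":0,"y":0,"z":0,"twist":0}]' 0.55 15
python3 -m inch '[{"x":0,"y":-10,"z":0,"twist":0},{"x":0,"y":-20,"z":0,"twist":0},{"x":0,"y":-25,"z":0,"twist":0},{"x":0,"y":-25,"z":0,"twist":0},{"x":0,"y":-25,"z":0,"twist":0},{"x":0,"y":-25,"z":0,"twist":0},{"x":0,"y":0,"z":0,"twist":0}]'
python3 -c "
from h import *
go(.3,-.02,.24)"
```

```text
t: 21.8
tool_pos: [0.4869, -0.2579, 0.2734]
orientation: [-1.476, 0.635, -0.635]
force: [0.5, -0.2, 0.1]
opening: 0.0719
t: 22.5
tool_pos: [0.4877, -0.2584, 0.4089]
orientation: [-1.477, 0.629, -0.642]
force: [0.4, 0.1, 1.1]
opening: 0.0719
t 22.5 pos [ 0.4877 -0.2584  0.4089] yaw -46.58 tilt [ 0.0066 -0.0043 -1.    ] F [0.4 0.1 1.1] op 0.0719 q [-0.58 -0.01  1.62  0.    1.52  0.23]
shift mm [-302.1   -0.4   27.5] twist None
```

```bash
python3 -m inch '[{"x":-15,"y":0,"z":8,"twist":0},{"x":-30,"y":0,"z":16,"twist":0},{"x":-30,"y":0,"z":16,"twist":0},{"x":-30,"y":0,"z":16,"twist":0},{"x":-30,"y":0,"z":16,"twist":0},{"x":-30,"y":0,"z":16,"twist":0},{"x":-30,"y":0,"z":16,"twist":0},{"x":-30,"y":0,"z":16,"twist":0},{"x":0,"y":0,"z":0,"twist":0}]'
python3 - <<'E'
from fit import *
from brass import mask
from plant import imaging
np.set_printoptions(precision=4,suppress=True)
for n,b,cr,zz in(('top',(368,207,390,232),(335,195,90,95,6),0),('scene',(140,243,170,272),(95,190,100,105,6),0)):
    d=imaging.read_camera(n);np.savez(f'pics/{n}11.npz',**d);crop(d,*cr,f'pics/{n}11.png');cv2.imwrite(f'pics/{n}11f.png',d['color'][:,:,::-1])
    p=mask(d,b);print(n,len(p),pw(d,[p.mean(0)],.0805)[0])
E
```

```text
t: 23.4
tool_pos: [0.4184, -0.0092, 0.4032]
orientation: [-1.476, 0.633, -0.632]
force: [0.3, -0.3, 0.7]
opening: 0.0719
top 32 [ 0.5276 -0.2536  0.0805]
scene 51 [ 0.5275 -0.2532  0.0805]
```

View pics/top11.png

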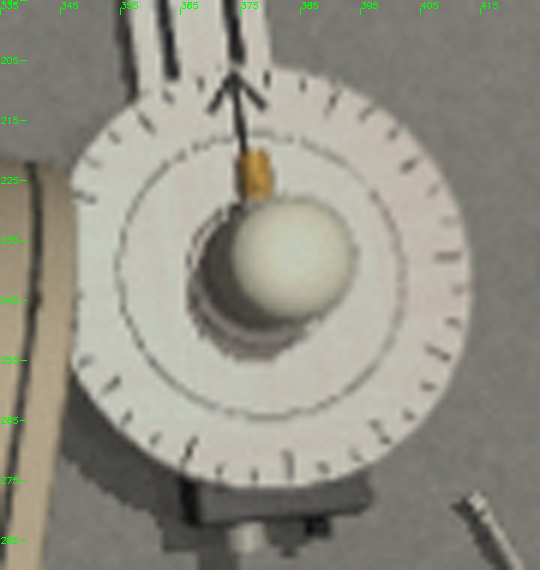

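View pics/scene11.png

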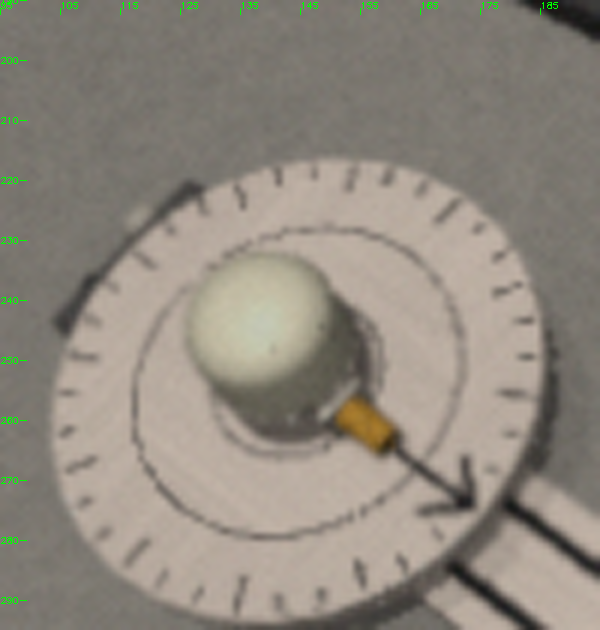

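View pics/scene11f.png

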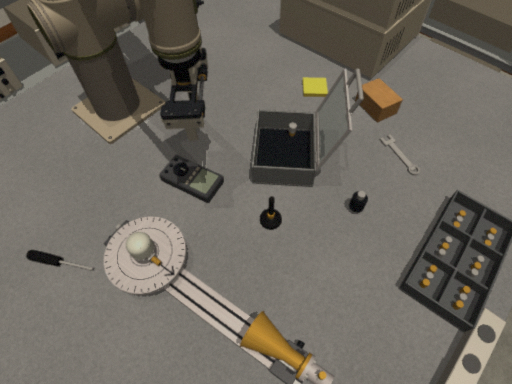

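```bash
python3 - <<'E'
from fit import *
np.set_printoptions(precision=4,suppress=True)
for n,obs in(('top',None),('scene',None)):
    d=load(f'pics/{n}11.npz'); c=np.ascontiguousarray(d['color'][:,:,::-1]); 
    cr=(335,195,90,95) if n=='top' else (95,190,100,105)
    u0,v0,w,h=cr; im=cv2.resize(c[v0:v0+h,u0:u0+w],None,fx=6,fy=6,interpolation=cv2.INTER_CUBIC)
    ctr=(.4865,-.2582) if n=='top' else (.4876,-.2569)   # this camera's own platter centre
    P=put(BODY,*ctr,np.radians(6.5),.066);C=put(CON,*ctr,np.radians(6.5),.066)
    for X,col in((P,(0,0,255)),(C,(0,255,0))):
        q=cv2.convexHull(((proj(d,X)-[u0,v0]+.5)*6).astype(np.int32)); cv2.polylines(im,[q],True,col,1)
    cv2.imwrite(f'pics/{n}12.png',im)
E
```

```text
(no output)
```

View pics/top12.png

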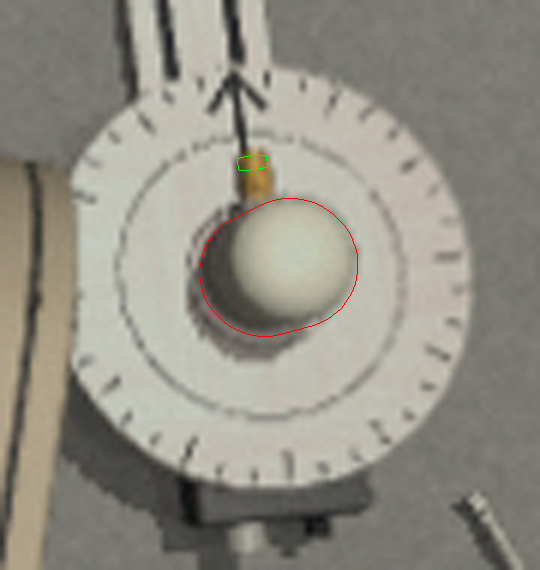

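View pics/scene12.png

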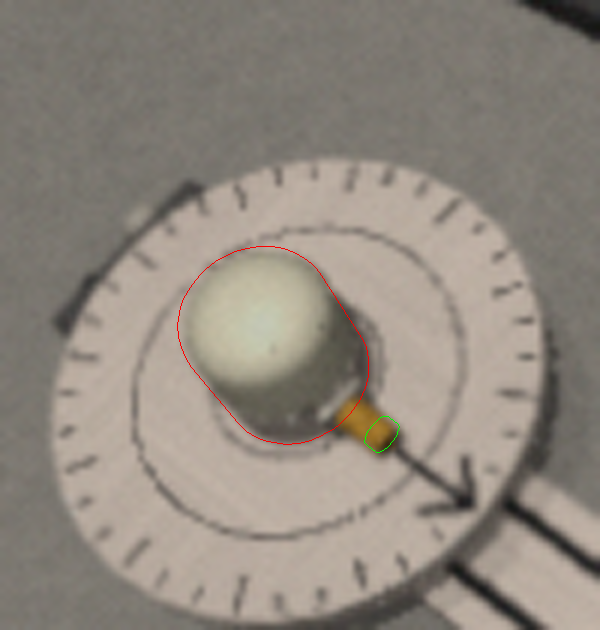

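```bash
python3 -m inch '[{"x":0,"y":0,"z":0,"twist":0},{"x":0,"y":0,"z":0,"twist":0},{"x":0,"y":0,"z":0,"twist":0}]'; python3 -c "
from plant import robot
print(robot.close_job())"
```

```text
t: 23.8
tool_pos: [0.4196, -0.0128, 0.4033]
orientation: [-1.476, 0.637, -0.636]
force: [0.1, 1.0, 0.6]
opening: 0.0723
the job is handed in; nothing more can be done
None
```

The job is done and handed in at 23.8 s of the 54 s allowed, but I have no verdict on it.

**What I did:** I swung the cover by its handle to about 1.8 rad and released it, and it fell back and stayed open. I lifted the antenna out, turned it, lowered it onto the platter in sub-millimetre steps until I felt contact (about 4 N), let go and moved clear.

**Position:** after release, outlines of a centred, zero-pointing antenna matched both camera views to about 1–2 mm.

**Direction:** the connector reads about 6.0° against 6.5° for the zero line, an error of about 1° at most.

**Other items:** the cover rests open and nothing else looks moved in the final picture. I checked that only by eye.

**Disagreements:**
- My hand-read points differed by 4–6 mm between the two cameras, so I fitted the platter circles and rail slots instead; those agreed to about 1.7 mm.
- One rough reading of the connector's axis while it was held was about 3.5° off. Later colour-blob readings did not support it, so I made no correction.
- While opening the cover, the handle pushed back with up to about 16 N until I corrected the arc.

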